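# Turn on the hob zone under the saucepan

## Robot

A 6-joint arm with a two-finger parallel gripper is mounted at the origin on the work surface. World frame = base frame: x ahead of the robot, y to its left, z up, the work surface at z = 0. Lengths are in m, angles in degrees, forces in N, time in s.
With the tool pointing down it reaches from about 0.3 to 0.75 m from the base axis. Payload 8.5 kg.
Tool frame: the origin (TCP) lies at the very end of the fingers, on their centre line; the grasp point (between the pads) lies 19 mm behind it; z points along the fingers, y is the line along which they close (so a half turn about z gives the same grasp; the last joint's range is limited). The gripper opens to 85 mm and grips with 20 to 120 N. Pads are 22 mm wide; open, the fingers measure 114 mm over their backs; the gripper's body (76 mm by 85 mm) begins 54 mm behind the grasp point. The pads swing forward as they close: fully open they stand 13 mm farther back than shut.
Start: joints at [-85.56, 21.807, 74.336, -0, 83.858, -12.336], TCP at [0.159, -0.527, 0.195] pointing down, gripper open.
Joint ranges: [-178.18, 178.18], [-50.72, 133.34], [12.68, 142.11], [-81.47, 261.47], [9.98, 163.14], [-165.26, 165.26]. Speed limits (degrees/s): [136.94, 136.94, 180, 180, 180, 180].

## Interface

Orientations are given as a 3x3 rotation matrix whose columns are the frame's x, y, z axes.
In Python, from rig import env, optics, spotter gives the robot as it stands.
- The arm moves only by the shell command python3 -m crank 'ROWS' [FORCE]. ROWS is JSON, one flat list of numbers, 5 for each row, row after row: the finger opening in cm, from 0 to 8.54, then the shift along the tool's x, y, z in cm, then the turn about the tool's z in rad. A call has exactly 8 rows; each row shifts and turns the commanded pose from where the row before left it, along the tool's axes as they then stand; what a row does not reach is not made up. A row lasts 1/12 s, in which the tool goes at most 41.7 mm and 7.16 degrees, less where a joint would pass 70% of its speed; a pose out of reach is approached as far as the arm can. A call is refused whole if a number of a shift passes 4.17 or a number of a turn 0.125, either way. A call with a gripper value outside its range is refused whole. The fingers move at their own pace and stop on an object; FORCE is the grip in N (left out, the last holds). Time passes only in rows, so rows that do not move let the fingers close, or fill a call up. It gives the time, the measured TCP pose, the force, the opening and the grip force at its end, in the units of the state.
- env.observe(): the state, without advancing time (a new reading comes with each control period).
- optics.get_image(name): name is "scene" or "top" or "wrist"; returns a dict with "color" (420x560x3 uint8, red, green, blue), "intrinsics" (3x3 intrinsics, pixels), "pose" (4x4, takes a point from camera to world coordinates). Camera axes: x right, y up, looking along -z (the intrinsics and any distortion apply to the point x, -y, -z); pixel columns grow to the right and rows downward; lengths in m; the calibration is good to about 2 mm. A picture is of the moment at which its call begins. There is no depth.
- env.close_job(): hands the job in; it is judged then, once.
Trained networks look in a picture, given as the dict that the camera call returned (one of the last four; its "shot" number tells which), for a name from the list of things; names that differ only in an ending like _2 or _b are one class to them, and where a whole thing is asked for, a point or a joint stands for the part that bears it (a point fixed in the world has none). Each returns a list of dicts, best first, with "score" (0 to 1); they miss things now and then, are a little off and sometimes report something else, mostly with a low value. They report only what shows in the picture. A call takes as long as a camera call.
- spotter.look_for(picture, query): "at" ([column, row] as shares, 0 to 1, of the picture: columns of its width, rows of its height, amid what is visible of it).
The state is a dict: "time_s": time; "q": joint angles; "qvel": joint speeds; "joint_efforts": joint torques, N m; "position": TCP position; "tool_rot": TCP orientation; "ft_force": force on the tool from outside, world axes, zero at the start; "wrist_torque": the same for the moment, N m; "grip_width": finger opening in m; "gripper_force": force on a finger pad.
Only numpy, scipy, OpenCV 4.12 (cv2) and the standard library are available. Lean on these libraries where they do the work, as an engineer would, in place of code of your own. Each camera call takes 0.05 s, during which the arm holds its last target. There are 200 camera calls.

## Task

Turn on the cooking zone that the steel saucepan stands on: take that zone's knob, push it down and turn it a quarter turn anticlockwise past its safety stop, then let go of it. Leave the other knob off and do not shift the saucepan.

Things in the scene. Friction and masses are not known exactly. Their poses are not given: they have to be found in the camera images.
- hob: Fixed flat black glass hob, 350 (x) by 540 (y) mm, glass top 10 mm above the worktop. Origin: centre of its underside; x points away from the robot, y to its left, z up. Two printed round zones, 185 mm across, centred at x 55, y 135 (left) and x 55, y -135 (right) mm. Straight in front of each zone, towards the robot, is its own knob, upright axis at x -125, y 135 (left) or y -135 (right).
- left_knob (a joint): Turn of the left knob, rad: 0 off (bar along the hob's x, its red line pointing at the zone), growing anticlockwise from above, end stop 1.8; stays where left, starts 0 to 0.15. Knob: 48 mm round skirt with an upright bar on top to grip, 46 long, 14 wide, 27 to 58 mm above the worktop. Sprung up, goes 7 mm down (4 to 10 N). A safety stop blocks it at 0.3 unless 4 mm down; past it from 1.0.
- right_knob (a joint): Turn of the right knob, rad: the same kind of knob with the same size, spring, safety stop and direction as the left one, in front of the right zone. 0 is off; it starts between 0 and 0.15.
- saucepan: Open round saucepan of bright steel, 150 mm across, 85 mm high, 0.5 to 1 kg, with a flat black handle pointing roughly away from the robot. It stands on the left or the right zone; on the other stands a 40 mm low black frying pan with a wooden handle. Origin: centre of its underside, z up, x along the handle.

How it is judged:
By the outcome, as a careful person would: the job done as asked, in the order asked, and still so for the second after the job is handed in, with the robot touching nothing.
It also fails if it takes over 35 s, if anything falls off the work surface, if the arm or the gripper's body presses on something with over 40 N, if the wrist force passes 120 N, or if a joint passes its speed limit or range.

## Working session

There is one attempt and no reset: what is moved stays moved. The work goes in short steps, Python scripts to look and compute and a shell command to move; the robot and the scene stay as the last step left them, time stands still between calls to the robot, and variables do not carry over. Pictures are saved under pics/ and viewed, at most 10 in all, crops included, and the job is handed in when it is done.

```bash
mkdir -p pics
python3 - <<'E'
from rig import env,optics,spotter
import cv2,numpy as np
ims=[optics.get_image(n) for n in("top","scene")]
cv2.imwrite("pics/a.png",np.hstack([i["color"] for i in ims])[:,:,::-1][:, :, :].copy() if 0 else cv2.resize(np.vstack([i["color"] for i in ims])[:,:,::-1],(400,600)))
cv2.imwrite("pics/top.png",ims[0]["color"][:,:,::-1])
for i in ims:
  print(i["intrinsics"],i["pose"])
  for q in("left_knob","right_knob","saucepan","hob"):print(q,spotter.look_for(i,q)[:3])
s=env.observe();print(s)
E
```

```text
[[533.74137613   0.         281.13296719]
 [  0.         533.74137613 216.31019069]
 [  0.           0.           1.        ]] [[-0.01208482  0.99649719 -0.08274844  0.53169569]
 [-0.99954871 -0.00976277  0.02840896  0.02719049]
 [ 0.0275016   0.08305441  0.99616546  0.91763924]
 [ 0.          0.          0.          1.        ]]
left_knob [{'at': [0.3302, 0.6019], 'score': 0.73}]
right_knob [{'at': [0.6177, 0.6624], 'score': 0.77}]
saucepan [{'at': [0.3541, 0.3262], 'score': 0.9}]
hob [{'at': [0.4982, 0.5257], 'score': 0.56}]
[[387.49530557   0.         279.49020736]
 [  0.         387.49530557 203.27395526]
 [  0.           0.           1.        ]] [[ 0.63147892 -0.47464219  0.61314693  0.99879864]
 [ 0.77528462  0.39971709 -0.48903988 -0.29675527]
 [-0.01296635  0.78418176  0.62039571  0.46388498]
 [ 0.          0.          0.          1.        ]]
left_knob [{'at': [0.5764, 0.4183], 'score': 0.94}]
right_knob [{'at': [0.3223, 0.5248], 'score': 0.72}]
saucepan [{'at': [0.6868, 0.5276], 'score': 0.68}]
hob [{'at': [0.5177, 0.6674], 'score': 0.76}]
{'time_s': 0.5, 'q': array([-8.55582692e+01,  2.18086267e+01,  7.43387121e+01,  8.12146513e-04,
        8.38576785e+01, -1.23367117e+01]), 'qvel': array([-0.03469537, -0.10042648, -0.02668323,  0.01650543,  0.07144457,
        0.10625719]), 'joint_efforts': array([-1.25703948e-03, -4.48037696e+01, -2.31333786e+01, -1.96036876e-04,
        8.65684651e-04,  7.28334193e-08]), 'position': array([ 0.15875975, -0.52655033,  0.19538635]), 'tool_rot': array([[ 9.57428615e-01,  2.88670134e-01,  7.26915674e-06],
       [ 2.88670133e-01, -9.57428612e-01,  8.83971108e-05],
       [ 3.24773045e-05, -8.25355350e-05, -9.99999996e-01]]), 'ft_force': array([-0.39759403,  0.29771197, -0.74084353]), 'wrist_torque': array([ 0.01365661, -0.03166268, -0.05676929]), 'gripper_force': 0.0, 'grip_width': 0.0853756666873681}
```

View pics/top.png

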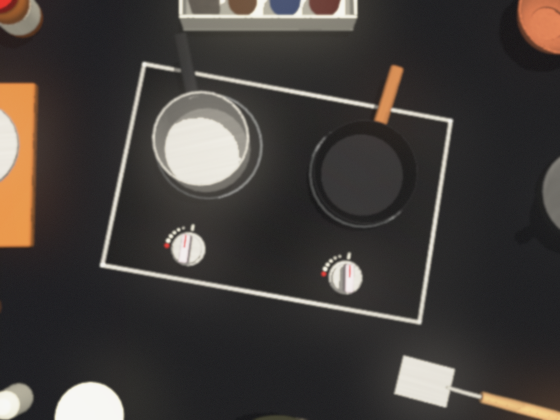

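The saucepan is on the left zone. The left knob sits at about (187,249) px with its bar nearly vertical in the picture, and the right knob is at (345,277).

```bash
cat > h.py <<'E'
import numpy as np
def ray(im,u,v,z):
    K,T=im["intrinsics"],np.array(im["pose"])
    d=T[:3,:3]@np.array([(u-K[0,2])/K[0,0],-(v-K[1,2])/K[1,1],-1]);o=T[:3,3]
    return o+d*(z-o[2])/d[2]
E
python3 - <<'E'
from rig import env,optics,spotter
from h import *
import cv2
im=optics.get_image("top");s=env.observe()
for n,u,v,z in[("L",187,249,.04),("R",345,277,.04),("c1",145,64,.01),("c2",451,120,.01),("c3",420,322,.01),("c4",102,266,.01)]:print(n,ray(im,u,v,z))
cv2.imwrite("pics/k.png",cv2.resize(im["color"][215:285,150:240,::-1],None,fx=8,fy=8,interpolation=cv2.INTER_CUBIC))
E
```

```text
L [0.55249848 0.15670651 0.04      ]
R [ 0.50367119 -0.10144001  0.04      ]
c1 [0.8747382  0.23452414 0.01      ]
c2 [ 0.77317297 -0.29788956  0.01      ]
c3 [ 0.42542911 -0.23146857  0.01      ]
c4 [0.52635021 0.3030906  0.01      ]
```

View pics/k.png

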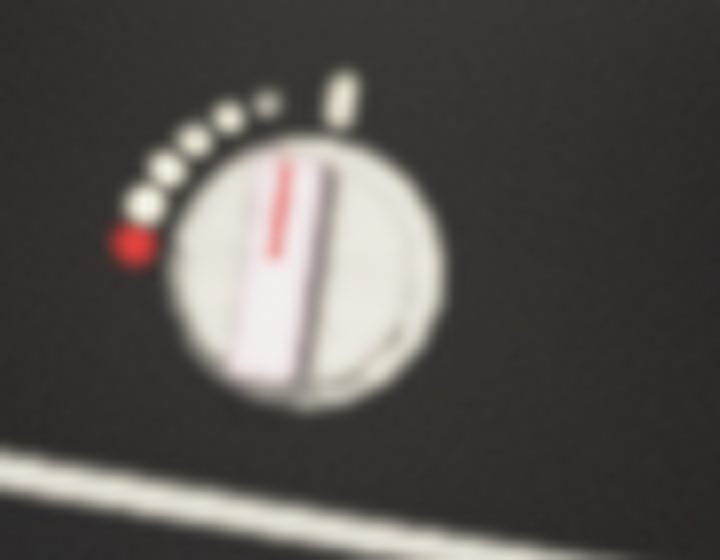

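```bash
python3 -m crank '[5,2.4,-2.25,0,0, 5,2.4,-2.25,0,0, 5,2.4,-2.25,0,0, 5,2.4,-2.25,0,0, 5,2.4,-2.25,0,0, 5,2.4,-2.25,0,0, 5,2.4,-2.25,0,0, 5,2.4,-2.25,0,0]' 60
python3 -m crank '[5,2.4,-2.25,0,0, 5,2.4,-2.25,0,0, 5,2.4,-2.25,0,0, 5,2.4,-2.25,0,0, 5,2.4,-2.25,0,0, 5,2.4,-2.25,0,0, 5,2.4,-2.25,0,0, 5,2.4,-2.25,0,0]'
```

```text
time_s: 1.22
position: [0.2911, -0.2974, 0.1956]
tool_rot: [[0.958, 0.288, 0.0], [0.288, -0.958, -0.0], [0.0, 0.0, -1.0]]
ft_force: [0.3, -0.6, 0.3]
grip_width: 0.05
gripper_force: 0.0
time_s: 1.88
position: [0.4231, -0.0695, 0.1957]
tool_rot: [[0.957, 0.289, 0.001], [0.289, -0.957, -0.0], [0.0, 0.0, -1.0]]
ft_force: [1.4, -1.1, -0.1]
grip_width: 0.0499
gripper_force: 0.0
```

Run:
```python
from rig import optics
from h import *
im=optics.get_image("top")
f=lambda a,b:ray(im,150+a/8,215+b/8,.058)
print("centre",f(275,268))
for p,q in[((235,375),(255,160)),((300,380),(320,165)),((270,258),(290,155))]:
  d=f(*q)-f(*p);print(np.degrees(np.arctan2(d[1],d[0])))
```

```text
centre [0.552919   0.15823515 0.058     ]
-5.104179198305268
-5.178244625521158
-10.809530077318708
```

```bash
python3 -m crank '[5,2.4,-2.25,0,0, 5,2.4,-2.25,0,0, 5,2.4,-2.25,0,0, 5,2.4,-2.25,0,0, 5,2.4,-2.25,0,0, 5,2.4,-2.25,0,0, 5,2.4,-2.25,0,0, 5,2.2,-2.1,0,0]'
python3 -m crank '[5,0,0,1,0.1, 5,0,0,1,0.1, 5,0,0,1,0.1, 5,0,0,1,0.1, 5,0,0,1,0, 5,0,0,1,0, 5,0,0,0,0, 5,0,0,0,0]'
python3 - <<'E'
from rig import optics,env
from h import *
import cv2
im=optics.get_image("wrist");cv2.imwrite("pics/w.png",im["color"][:,:,::-1])
s=env.observe();print(s["position"],s["q"])
K=im["intrinsics"];T=np.array(im["pose"])
for p in[(.5527,.1578,.058),tuple(s["position"][:2])+(.058,)]:
  c=T[:3,:3].T@(np.array(p)-T[:3,3]);print(K[0,2]+K[0,0]*c[0]/-c[2],K[1,2]+K[1,1]*-c[1]/-c[2])
E
```

```text
time_s: 2.6
position: [0.5535, 0.1564, 0.1954]
tool_rot: [[0.957, 0.289, 0.0], [0.289, -0.957, 0.0], [0.0, -0.0, -1.0]]
ft_force: [0.5, 0.2, 1.0]
grip_width: 0.0499
gripper_force: 0.0
time_s: 3.27
position: [0.5528, 0.1546, 0.1351]
tool_rot: [[0.994, -0.105, -0.001], [-0.105, -0.994, -0.0], [-0.001, 0.0, -1.0]]
ft_force: [0.8, -0.2, -0.3]
grip_width: 0.0497
gripper_force: 0.0
[0.55311413 0.15463581 0.13572335] [3.81324607e+00 2.69733458e+01 7.60944161e+01 1.77240154e-03
 7.69066306e+01 9.98709598e+01]
279.56666020582355 200.98736058976556
283.20488524196946 200.14304917623713
```

View pics/w.png

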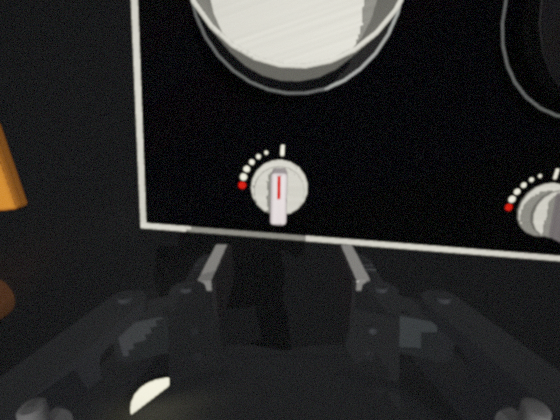

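The wrist view shows the bar at (279,197), upright in the image. It is aligned with the gripper and matches the projected target at (280,201). Descending and gripping.

```bash
python3 -m crank '[5,0,-0.3,1.7,0, 5,0,0,1.7,0, 5,0,0,1.7,0, 5,0,0,1.7,0, 5,0,0,1.7,0, 5,0,0,1.7,0, 5,0,0,0,0, 5,0,0,0,0]'
python3 -m crank '[0.8,0,0,0,0, 0.8,0,0,0,0, 0.8,0,0,0,0, 0.8,0,0,0,0, 0.8,0,0,0,0, 0.8,0,0,0,0, 0.8,0,0,0,0, 0.8,0,0,0,0]' 60
```

```text
time_s: 3.98
position: [0.5534, 0.1576, 0.0338]
tool_rot: [[0.994, -0.106, -0.0], [-0.106, -0.994, -0.0], [-0.0, 0.0, -1.0]]
ft_force: [0.6, -0.0, 0.8]
grip_width: 0.0505
gripper_force: 0.0
time_s: 4.65
position: [0.5532, 0.1577, 0.0335]
tool_rot: [[0.994, -0.107, 0.0], [-0.107, -0.994, -0.0], [0.0, 0.0, -1.0]]
ft_force: [0.5, 0.2, -0.3]
grip_width: 0.0082
gripper_force: 0.0
```

Run:
```python
from rig import optics,env
import cv2,numpy as np
a=optics.get_image("wrist")["color"];b=optics.get_image("scene")["color"];c=optics.get_image("top")["color"]
s=env.observe();print(s["grip_width"],s["gripper_force"],s["ft_force"])
b=cv2.resize(b[100:300,200:420],(400,364)); c=cv2.resize(c[180:320,100:260],(400,350))
a=cv2.resize(a,(400,300))
o=np.zeros((600,800,3),np.uint8);o[:300,:400]=a;o[:364,400:]=b;o[300:600,:400]=c[:300]
cv2.imwrite("pics/g.png",o[:,:,::-1])
```

```text
0.007956195370603396 0.0 [ 0.58422694 -0.73458242  0.12386711]
```

View pics/g.png

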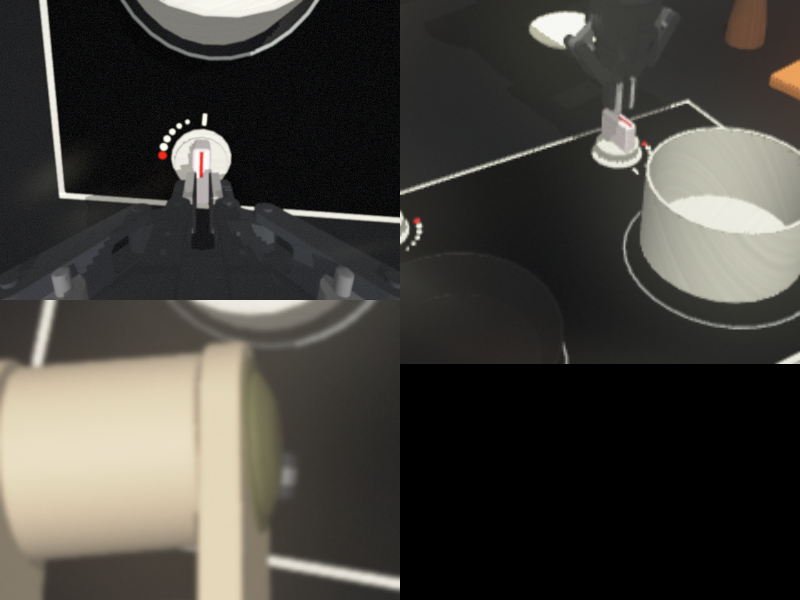

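The fingers closed to 8 mm without any force. In the scene view they seem to be on the robot side of the bar or above it. Checking this with projections.

Run:
```python
from rig import optics,env,spotter
import cv2,numpy as np
s=env.observe();R=s["tool_rot"];p=s["position"]
o=[]
for n in("wrist","scene"):
  im=optics.get_image(n);K=im["intrinsics"];T=np.array(im["pose"]);a=im["color"].copy()
  f=lambda p:(lambda c:(K[0,2]+K[0,0]*c[0]/-c[2],K[1,2]+K[1,1]*c[1]/c[2]))(T[:3,:3].T@(np.array(p)-T[:3,3]))
  ctr=np.array(f(p)); k=6
  x0,y0=int(ctr[0])-33,int(ctr[1])-40
  b=cv2.resize(a[y0:y0+80,x0:x0+66],None,fx=k,fy=k)
  hx=np.array([.982,-.187,0]);hy=np.array([.187,.982,0]);bx=np.array([.995,-.1,0]);by=np.array([.1,.995,0]);kn=np.array([.5527,.1578,.058])
  for q,c in[(p,(0,255,0)),(p-.019*R[:,2],(0,255,255))]+[(kn+i*.023*bx+j*.007*by,(255,0,255)) for i in(-1,1) for j in(-1,1)]:
    u=f(q);cv2.circle(b,(int((u[0]-x0+.5)*k),int((u[1]-y0+.5)*k)),4,c,-1)
  o.append(b);print(n,ctr,T[:3,3])
cv2.imwrite("pics/p.png",np.hstack(o)[:,:,::-1])
```

```text
wrist [283.21897611 233.5397331 ] [0.62267275 0.14995654 0.21318007]
scene [318.36310285 175.03567433] [ 0.99879864 -0.29675527  0.46388498]
```

View pics/p.png

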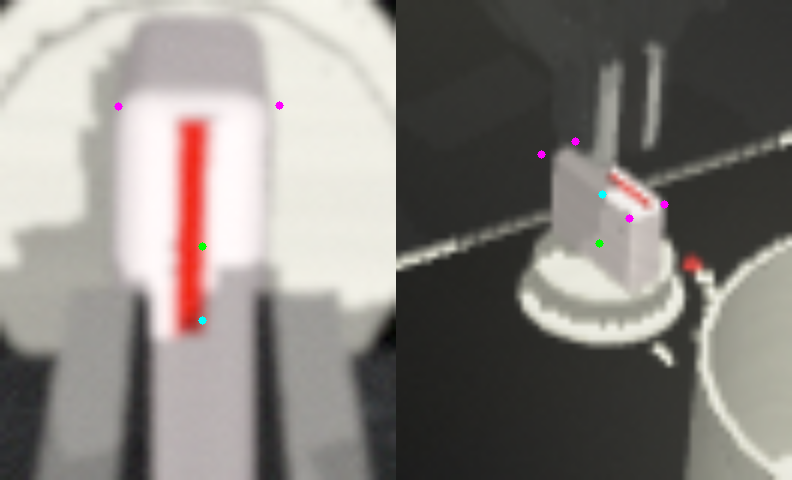

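Both views agree: the fingertips are about 35 mm above the reported TCP, so the fingers closed above the bar. The knob projections fit well. I'll open, go down 2 cm and look again.

```bash
python3 -m crank '[5.6,0,0,0,0, 5.6,0,0,0,0, 5.6,0,0,0,0, 5.6,0,0,0,0, 5.6,0,0,0.7,0, 5.6,0,0,0.7,0, 5.6,0,0,0.6,0, 5.6,0,0,0,0]'
cat > v.py <<'E'
from rig import optics,env
import cv2,numpy as np,sys
s=env.observe();R=s["tool_rot"];p=s["position"];print(s["grip_width"],s["ft_force"],p)
o=[]
for n in("wrist","scene"):
  im=optics.get_image(n);K=im["intrinsics"];T=np.array(im["pose"]);a=im["color"].copy()
  f=lambda p:(lambda c:(K[0,2]+K[0,0]*c[0]/-c[2],K[1,2]+K[1,1]*c[1]/c[2]))(T[:3,:3].T@(np.array(p)-T[:3,3]))
  u=f((.5527,.1578,.058)); k=4 if n=="scene" else 3
  w,h=(100,150) if k==4 else (133,200)
  x0,y0=int(u[0])-w//2,max(0,min(420-h,int(u[1])-h//2))
  b=cv2.resize(a[y0:y0+h,x0:x0+w],(400,600))
  b=np.clip(255*(b/255.)**.5,0,255).astype(np.uint8)
  for d,c in((0,(0,255,0)),(.02,(0,255,255)),(.04,(255,255,0))):
    g=s["grip_width"]/2
    for j in(-1,1):
      u=f(p-d*R[:,2]+j*g*R[:,1]+.011*R[:,0]);cv2.circle(b,(int((u[0]-x0+.5)*k),int((u[1]-y0+.5)*k)),3,c,-1)
  o.append(b)
cv2.imwrite(sys.argv[1],np.hstack(o)[:,:,::-1])
E
python3 v.py pics/v1.png
```

```text
time_s: 5.57
position: [0.5522, 0.1575, 0.0117]
tool_rot: [[0.994, -0.107, -0.003], [-0.107, -0.994, -0.0], [-0.003, 0.001, -1.0]]
ft_force: [-0.3, 0.6, -0.5]
grip_width: 0.0564
gripper_force: 0.0
0.05639366183821885 [-0.29882723  0.63680068 -0.51009968] [0.55223868 0.15754722 0.01165247]
```

View pics/v1.png

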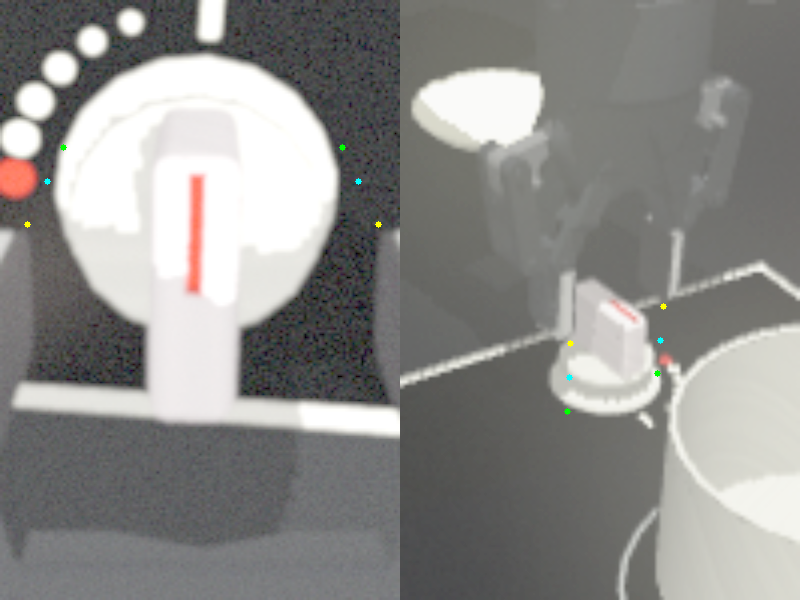

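Both fingers straddle the bar, with tips about 40 mm behind the reported TCP, near z 0.054. I'll go 1.6 cm lower and close.

```bash
python3 -m crank '[5,0,0,0.4,0, 5,0,0,0.4,0, 5,0,0,0.4,0, 5,0,0,0.3,0, 5,0,0,0,0, 5,0,0,0,0, 5,0,0,0,0, 5,0,0,0,0]'
python3 -m crank '[0.6,0,0,0,0, 0.6,0,0,0,0, 0.6,0,0,0,0, 0.6,0,0,0,0, 0.6,0,0,0,0, 0.6,0,0,0,0, 0.6,0,0,0,0, 0.6,0,0,0,0]' 60
python3 v.py pics/v2.png
```

```text
time_s: 6.33
position: [0.5533, 0.1577, -0.0014]
tool_rot: [[0.994, -0.107, 0.0], [-0.107, -0.994, 0.0], [0.0, -0.0, -1.0]]
ft_force: [0.3, 0.8, -0.4]
grip_width: 0.0498
gripper_force: 0.0
time_s: 7.0
position: [0.5532, 0.1587, -0.0011]
tool_rot: [[0.994, -0.107, 0.001], [-0.107, -0.994, 0.002], [0.0, -0.002, -1.0]]
ft_force: [-1.8, 5.7, 2.7]
grip_width: 0.0128
gripper_force: 62.0
0.012843087446906034 [-1.80377679  5.72289048  2.70646756] [ 0.55324434  0.15871957 -0.00113203]
```

View pics/v2.png

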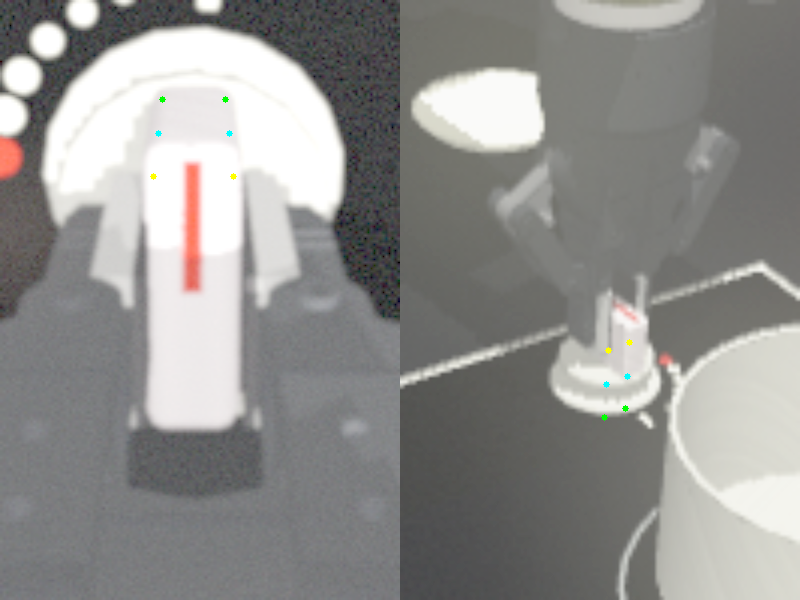

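The bar is held at 62 N. Now pushing down.

```bash
python3 -m crank '[0.6,0,0,0.2,0, 0.6,0,0,0.2,0, 0.6,0,0,0.2,0, 0.6,0,0,0.1,0, 0.6,0,0,0,0, 0.6,0,0,0,0, 0.6,0,0,0,0, 0.6,0,0,0,0]' 80
```

```text
time_s: 7.77
position: [0.5533, 0.1587, -0.0075]
tool_rot: [[0.994, -0.107, 0.001], [-0.107, -0.994, 0.002], [0.001, -0.002, -1.0]]
ft_force: [-1.7, 4.6, 9.2]
grip_width: 0.0122
gripper_force: 83.9
```

```bash
python3 -m crank '[0.6,0,0,0,-0.1, 0.6,0,0,0,-0.1, 0.6,0,0,0,-0.1, 0.6,0,0,0,-0.1, 0.6,0,0,0,-0.1, 0.6,0,0,0,-0.1, 0.6,0,0,0,-0.1, 0.6,0,0,0,-0.1]'
```

```text
time_s: 8.43
position: [0.5535, 0.1588, -0.0075]
tool_rot: [[0.766, 0.643, 0.002], [0.643, -0.766, 0.002], [0.002, -0.0, -1.0]]
ft_force: [-2.4, 5.3, 8.2]
grip_width: 0.0124
gripper_force: 84.1
```

```bash
python3 -m crank '[0.6,0,0,0,-0.12, 0.6,0,0,0,-0.12, 0.6,0,0,0,-0.12, 0.6,0,0,0,-0.12, 0.6,0,0,0,-0.12, 0.6,0,0,0,-0.12, 0.6,0,0,0,-0.02, 0.6,0,0,0,0]'
python3 -m crank '[0.6,0,0,0,0, 0.6,0,0,-0.2,0, 0.6,0,0,-0.2,0, 0.6,0,0,-0.2,0, 0.6,0,0,-0.1,0, 0.6,0,0,0,0, 0.6,0,0,0,0, 0.6,0,0,0,0]'
```

```text
time_s: 9.1
position: [0.5535, 0.159, -0.0075]
tool_rot: [[0.136, 0.991, 0.002], [0.991, -0.136, 0.002], [0.002, 0.001, -1.0]]
ft_force: [-1.9, 6.8, 8.5]
grip_width: 0.0125
gripper_force: 84.1
time_s: 9.77
position: [0.5535, 0.159, -0.001]
tool_rot: [[0.138, 0.99, 0.001], [0.99, -0.138, 0.002], [0.002, 0.001, -1.0]]
ft_force: [-1.2, 6.2, 2.4]
grip_width: 0.0124
gripper_force: 83.1
```

Tool yaw is 82°, so the knob is at about 1.6 rad. Releasing and retreating.

```bash
python3 -m crank '[5,0,0,0,0, 5,0,0,0,0, 5,0,0,0,0, 5,0,0,0,0, 5,0,0,0,0, 5,0,0,0,0, 5,0,0,-0.5,0, 5,0,0,-1,0]'
python3 -m crank '[5,0,0,-2,0, 5,0,0,-2,0, 5,0,0,-2,0, 5,0,0,-2,0, 5,0,0,-2,0, 5,0,0,-2,0, 5,0,0,-1,0, 5,0,0,0,0]'
python3 -m crank '[5,0,-4,0,0, 5,0,-4,0,0, 5,0,-4,0,0, 5,0,-4,0,0, 5,0,0,0,0, 5,0,0,0,0, 5,0,0,0,0, 5,0,0,0,0]'
python3 - <<'E'
from rig import optics,env
import cv2,numpy as np
a=optics.get_image("top")["color"];b=optics.get_image("scene")["color"]
o=np.vstack([cv2.resize(a[40:300,90:430],(390,300)),cv2.resize(b,(390,300))])
cv2.imwrite("pics/f.png",o[:,:,::-1]);s=env.observe();print(s["position"],s["ft_force"])
E
```

```text
time_s: 10.43
position: [0.5526, 0.1575, 0.0131]
tool_rot: [[0.138, 0.99, -0.002], [0.99, -0.138, -0.0], [-0.0, -0.002, -1.0]]
ft_force: [0.6, 0.4, 0.5]
grip_width: 0.05
gripper_force: 0.0
time_s: 11.1
position: [0.5542, 0.1578, 0.1463]
tool_rot: [[0.137, 0.99, 0.005], [0.991, -0.137, 0.0], [0.001, 0.005, -1.0]]
ft_force: [0.6, 0.4, -0.6]
grip_width: 0.05
gripper_force: 0.0
time_s: 11.77
position: [0.3957, 0.1795, 0.1431]
tool_rot: [[0.138, 0.99, 0.0], [0.99, -0.138, -0.0], [-0.0, 0.0, -1.0]]
ft_force: [-0.8, 0.2, -0.2]
grip_width: 0.05
gripper_force: 0.0
[0.39557334 0.17947071 0.14305455] [-0.14839406 -0.07940405  0.35540263]
```

View pics/f.png

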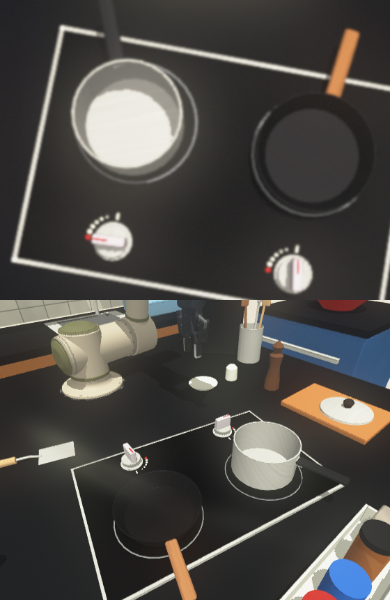

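The left knob at (112,240) now points left at the red dot, a quarter turn. The right knob is still off, the saucepan has not moved, and the arm is clear.

```bash
python3 -c "
from rig import env
print(env.close_job())"
```

```text
the job is handed in; nothing more can be done
None
```

I pushed the left knob, the one for the saucepan's zone, about 6 mm down, turned it anticlockwise to roughly 1.6 rad and let go; the last pictures show the right knob still off, the saucepan where it was and the arm clear, and the job was handed in at about 12 s of the 35 s limit.

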